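Jack up the microscope platform and hold it

TASK

The rubber feet on the left side of the microscope's isolation platform are to be changed. First lock the platform's floating top by sliding the lock grip on its front fully home into the keeper, then slide the little hydraulic jack over the bench so that its saddle stands centred under the pad of the lift lug marked with bolt and arrow on the platform's left side, with the jack flat on the bench and its handle still up, and only then press the pump handle right down. Finish holding the handle down, with nothing but the jack lifting the platform, and leave the platform where it stands and the other things on the bench undisturbed: the jack sinks as soon as the handle is let go.

Things in the scene. Friction and masses are not known exactly. Their poses are not given: they have to be found in the camera images.
- platform: Loose black frame 280 x 280 mm on four rubber feet, with an aluminium floating top (upper face 111 mm above the bench) and a white upright microscope (to 540 mm); 6.5 to 9.5 kg. Origin: its centre at bench level; z up; -x is the front with the lock (towards the robot), +y the left side with the lift lug. The 60 mm square microscope column stands 40 to 100 mm from the centre towards -x.
- lock (a joint): Slide lock on the front of the platform, in m: 0 unlocked, 0.040 fully home with its bar through the keeper (against a stop); grows towards the platform's +y; starts between 0 and 0.012. It moves with about 3 N and stays where it is left.
- lock_grip (a point): Centre of the slide lock's upright black thumb grip, 110 mm above the bench: 22 mm along the slide (platform y), 16 mm across (x), from 90 to 124 mm high, 38 mm out from the platform's front face. Guides and keeper (the slotted bracket 66 mm from the unlocked grip towards +y) are under 96 mm high, except the keeper's stalk at the front face.
- lift_pad (a point): Centre of the underside of the round lift pad (28 mm across) beneath the lift lug on the platform's left (+y) side, 88 mm above the bench at the start, 38 mm out from that side. The steel lug is an ear 60 mm wide, reaching 62 mm out, top at 108 mm, with a bolt head (to 114 mm) right above the pad and an arrow pointing at it. The thin black bow on the same side is a carrying handle.
- jack: Loose single-stroke hydraulic lever jack of aluminium, 0.93 kg. Origin: underside, on the saddle's axis; x points to its toe (away from the handle), z up. Base plate 80 mm wide, 8 mm thick, x = +34 to -171 mm; ram cylinder 46 mm across at x = 0; reservoir block to hold it by at x = -31 to -123 mm, 44 mm wide, top at 52 mm. Handle pivot at x = -150 mm, 60 mm high.
- jack_grip (a point): Point inside the jack's reservoir block for gripping it across its 44 mm width: 85 mm behind the saddle axis (jack x = -85 mm), 40 mm above the bench.
- saddle (a point): Centre of the top of the jack's flat round saddle, 44 mm across; 80 mm above the bench when down. It rises 31.4 mm per rad of pump handle (22.6 mm at full stroke).
- pump (a joint): Pump handle angle in rad: 0 = up at its rest stop, 45 degrees above level, pointing to the jack's -x; 0.72 = right down at its stop, about 4 degrees above level. A spring (3 to 5 N at the grip) and the load push it back up: the ram sinks when the handle is let go. Pressing and holding it down under load takes about 10 to 18 N at the grip.
- pump_grip (a point): Middle of the handle's dark grey rubber grip (24 mm in diameter, 88 mm long with its round ends), on the handle's axis, 155 mm from the pivot at jack x = -150 mm, z = 60 mm; the handle ends 198 mm from the pivot. It moves on an arc in the jack's x-z plane.
- foot_a: Spare rubber foot, 38 mm across, 44 mm high with its stud. Leave alone. Origin under its centre.
- foot_b: Second spare rubber foot, same size. Leave alone.
- hex_key: Hex key lying flat, 110 x 30 mm, 8 mm thick. Leave alone. Origin under it.
- slide_case: Brown wooden slide case 110 x 210 x 75 mm. Leave alone. Origin under its centre.
- wipes_carton: Green carton of wipes 120 x 230 x 70 mm. Leave alone. Origin under its centre.
- pipette_beaker: Glass beaker 70 mm across with pipettes, about 170 mm high. Leave alone. Origin under its centre.
- puck_a: Amber mounted specimen, 32 mm across, 18 mm high. Leave alone. Origin under its centre.
- puck_b: Second mounted specimen, same size. Leave alone.

How it is judged:
By the outcome, as a careful person would: the job done as asked, in the order asked, and still so for the second after the job is handed in, while the arm keeps its last pose, push and grip.
It also fails if it takes over 64 s, if anything falls off the work surface, if the arm or the gripper's body presses on something with over 40 N, if the wrist force passes 120 N, or if a joint passes its speed limit or range.

ROBOT

A 7-joint arm with a two-finger parallel gripper is mounted at the origin on the work surface. World frame = base frame: x ahead of the robot, y to its left, z up, the work surface at z = 0. Lengths are in m, angles in rad, forces in N, time in s.
With the tool pointing down it reaches from about 0.425 to 0.875 m from the base axis. Payload 8.4 kg.
Tool frame: the origin (TCP) lies midway between the tips of the shut fingers; the grasp point (between the pads) lies 19 mm behind it; z points along the fingers, y is the line along which they close (so a half turn about z gives the same grasp; the last joint's range is limited). The gripper opens to 85 mm and grips with 20 to 120 N. Pads are 22 mm wide; open, the fingers measure 114 mm over their backs; the gripper's body (76 mm by 85 mm) begins 54 mm behind the grasp point. The pads swing forward as they close: fully open they stand 13 mm farther back than shut.
Start: joints at [-0.099, 0.333, 0.04, 1.465, -0.013, 1.343, -0.059], TCP at [0.65, -0, 0.231] pointing down, gripper open.
Joint ranges: [-2.58, 2.58], [-0.38, 2.09], [-1.3, 1.39], [0.25, 2.4], [-1.5, 4.64], [0.08, 2.09], [-2.65, 2.65]. Speed limits (rad/s): [2.22, 2.22, 2.79, 2.79, 3.14, 3.14, 3.14].

INTERFACE

Orientations are given as a 3x3 rotation matrix whose columns are the frame's x, y, z axes.
In Python, from bench import telemetry, eyes, close_job gives the robot as it stands.
- The arm moves only by the tool carry_out, never from a script. Its argument "steps" is text: rows parted by semicolons, each of 7 numbers parted by spaces: the turn, a rotation vector about the tool's x, y, z normalised to -1 to 1, where 1 is 0.15 rad, then the shift along the tool's x, y, z normalised to -1 to 1, where 1 is 0.04 m, then the opening, from 0 (shut) to 1 (fully open). A call has 1 to 5 rows; each row shifts and turns the commanded pose from where the row before left it, along the tool's axes as they then stand; what a row does not reach is not made up. A row lasts 1/10 s, in which the tool goes at most 50 mm and 8.59 degrees, less where a joint would pass 70% of its speed; a pose out of reach is approached as far as the arm can. A call with a number of a shift or a turn outside -1 to 1 is refused whole. A call with a gripper value outside its range is refused whole. The fingers move at their own pace and stop on an object; the grip force is fixed at half the most. Time passes only in rows, so rows that do not move let the fingers close. It gives the time, the measured TCP pose, the force, the opening and the grip force at its end, in the units of the state.
- telemetry.state(): the state, without advancing time (a new reading comes with each control period).
- eyes.get_image(name): name is "scene" or "side" or "wrist"; returns a dict with "img" (480x640x3 uint8, blue, green, red), "depth" (480x640 float32, m along the optical axis (not along the pixel's ray), 0 where there is no reading), "fx", "fy", "cx", "cy" (pixels), "D" ([k1, k2, p1, p2, k3] as OpenCV has them; the pictures are not rectified), "rvec" (rotation vector, rad) and "tvec" (3), from world to camera coordinates, as OpenCV has them. Camera axes: x right, y down, z forward; pixel columns grow to the right and rows downward; lengths in m; the calibration is good to about 2 mm. A picture is of the moment at which its call begins.
- close_job(): hands the job in; it is judged then, once.
The state is a dict: "clock": time; "q": joint angles; "qvel": joint speeds; "effort": joint torques, N m; "tcp_pos": TCP position; "eef_rot": TCP orientation; "contact_force": force on the tool from outside, world axes, zero at the start; "wrist_torque": the same for the moment, N m; "finger_gap": opening from 0.0 (shut) to 1.0 (fully open); "grip_force": force on a finger pad.
Only numpy, scipy, OpenCV 4.12 (cv2) and the standard library are available. Lean on these libraries where they do the work, as an engineer would, in place of code of your own. Each camera call takes 0.05 s, during which the arm holds its last target. There are 200 camera calls.

## Working session

There is one attempt and no reset: what is moved stays moved. The work goes in short steps, Python scripts to look and compute and a tool call to move; the robot and the scene stay as the last step left them, time stands still between calls to the robot, and variables do not carry over. Pictures are saved under pics/ and viewed, at most 10 in all, crops included, and the job is handed in when it is done.

Besides the shell and the picture viewer there is one more tool, called after "Emit:" as name(argument=value, ...) on one line, values as JSON. carry_out: Moves the arm, as the interface text tells. Scaled input: -1 to 1 covers 0.04 m each way for a shift and 0.15 rad each way for a turn. Its arguments: {"type":"object","properties":{"steps":{"type":"string"}},"required":["steps"]}

```bash
ls; mkdir -p pics
cat > h.py <<'E'
import numpy as np, cv2, pickle
from bench import telemetry, eyes
def grab(n,tag):
    d=eyes.get_image(n); cv2.imwrite(f'pics/{tag}.png',d['img']); pickle.dump(d,open(f'pics/{tag}.pkl','wb')); return d
def load(tag): return pickle.load(open(f'pics/{tag}.pkl','rb'))
def KD(d): return np.array([[d['fx'],0,d['cx']],[0,d['fy'],d['cy']],[0,0,1.]]),np.array(d['D'],float)
def pts(d,uv):
    K,D=KD(d); uv=np.array(uv,float).reshape(-1,2)
    n=cv2.undistortPoints(uv[:,None],K,D)[:,0]; return np.c_[n,np.ones(len(n))]
def ray(d,uv):
    R=cv2.Rodrigues(np.array(d['rvec'],float))[0]; t=np.array(d['tvec'],float).ravel()
    return -R.T@t, pts(d,uv)@R
def onz(d,uv,z):
    o,r=ray(d,uv); return o+r*((z-o[2])/r[:,2])[:,None]
def cloud(d,step=1):
    v,u=np.mgrid[0:480:step,0:640:step]; uv=np.c_[u.ravel(),v.ravel()]
    z=d['depth'][uv[:,1],uv[:,0]]; o,r=ray(d,uv); P=o+r*z[:,None]; ok=z>0
    return P[ok],d['img'][uv[ok,1],uv[ok,0]],uv[ok]
def proj(d,P):
    K,D=KD(d); return cv2.projectPoints(np.array(P,float).reshape(-1,3),np.array(d['rvec'],float),np.array(d['tvec'],float),K,D)[0][:,0]
E
python3 - <<'E'
from h import *
a=grab('scene','s0');b=grab('side','d0');c=grab('wrist','w0')
for x in (a,b,c): print(ray(x,[[320,240]]))
print(telemetry.state())
E
```

```text
pics
(array([ 1.37610122, -0.56806023,  1.00230523]), array([[-0.58325566,  0.50616553, -0.63535727]]))
(array([0.39139309, 1.14037604, 0.91893742]), array([[ 0.16084899, -0.78035919, -0.60429913]]))
(array([0.65101815, 0.07011634, 0.3738122 ]), array([[ 0.0098387 , -0.27914492, -0.96029238]]))
{'clock': 0.15, 'q': array([-0.09919586,  0.33380143,  0.03985221,  1.46601879, -0.01340044,
        1.34332088, -0.0585285 ]), 'qvel': array([ 0.00054725, -0.00282894,  0.00075851, -0.00272385,  0.00076828,
       -0.00067391,  0.00156057]), 'effort': array([ 1.83829346e-03, -6.59043789e+01,  1.36682332e+00, -4.05872834e+01,
        1.70135766e-02,  9.73434420e-03, -6.22943548e-05]), 'tcp_pos': array([ 6.49657783e-01, -9.15284391e-06,  2.30615295e-01]), 'eef_rot': array([[ 2.62173746e-05,  9.99999180e-01, -1.28045443e-03],
       [ 9.99999997e-01, -2.63168296e-05, -7.76548736e-05],
       [-7.76885074e-05, -1.28045239e-03, -9.99999177e-01]]), 'contact_force': array([ 0.3343396 , -0.48181854,  0.12446603]), 'wrist_torque': array([ 0.0015658 , -0.00702621, -0.00741232]), 'grip_force': 0.0, 'finger_gap': 0.9957559451728966}
```

View pics/s0.png

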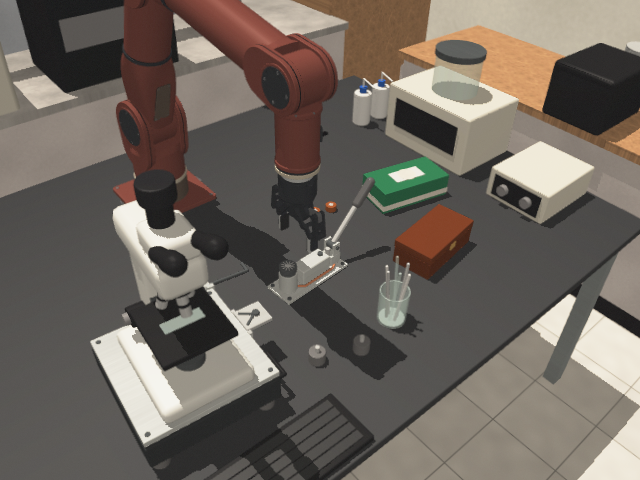

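View pics/d0.png

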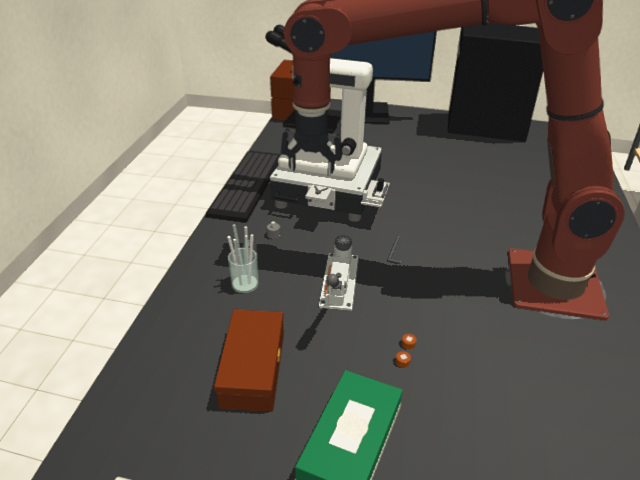

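The scene view shows the platform with its top at about (185,365), lug and arrow at (253,317), jack saddle at (288,270), handle grip at (360,195), feet at (317,355) and (361,345). The side view shows the lug at (321,195), lock at (376,190), saddle at (343,242) and hex key at (396,250).

Run:
```python
from h import *
C=[];B=[]
for t in('s0','d0'):
    P,c,uv=cloud(load(t)); C.append(P);B.append(c.astype(int))
    print(t,[ (np.round(load(t)['depth'].min(),2))])
P=np.vstack(C);c=np.vstack(B);src=np.r_[np.zeros(len(C[0])),np.ones(len(C[1]))]
x,y,z=P.T
m=(z>.106)&(z<.116)&(x>.35)&(x<1)&(y<-.1)&(y>-.7)&(c.min(1)>90)
for s in(0,1):
    q=P[m&(src==s)]; print('top',s,len(q),np.median(q[:,2]) if len(q) else 0,q.min(0),q.max(0),cv2.minAreaRect(q[:,:2].astype(np.float32)*1000))
# z-histogram-based blobs on 2mm grid of heights (max z), area around platform side + jack
x0,x1,y0,y1=.35,1.05,-.65,.35;r=.0025
H=np.zeros((int((x1-x0)/r),int((y1-y0)/r)),np.float32);im=np.zeros(H.shape+(3,),np.uint8)
k=(x>x0)&(x<x1-r)&(y>y0)&(y<y1-r)&(z<.2)&(z>-.02)
o=np.argsort(z[k]);i=((x[k]-x0)/r).astype(int)[o];j=((y[k]-y0)/r).astype(int)[o]
H[i,j]=z[k][o];im[i,j]=c[k][o]
np.save('pics/H.npy',H)
hh=cv2.applyColorMap(np.clip(H/.15*255,0,255).astype(np.uint8),cv2.COLORMAP_JET)
out=np.vstack([im[::-1,::-1],hh[::-1,::-1]]) # up = +x, left=+y
cv2.imwrite('pics/top.png',cv2.resize(out,None,fx=1,fy=1))
print(out.shape)
```

```text
s0 [np.float32(0.0)]
d0 [np.float32(0.0)]
top 0 5827 0.11168630452379202 [ 0.5151296  -0.44586857  0.10600519] [ 0.81246271 -0.10007233  0.1159985 ] ((660.6281127929688, -267.427734375), (337.28692626953125, 292.57568359375), 85.86186981201172)
top 1 1791 0.11126017592812198 [ 0.48581198 -0.42731676  0.10600681] [ 0.81442254 -0.10025824  0.11597656] ((615.6182250976562, -229.52157592773438), (390.1241455078125, 244.1529541015625), 36.98540496826172)
(560, 400, 3)
```

View pics/top.png

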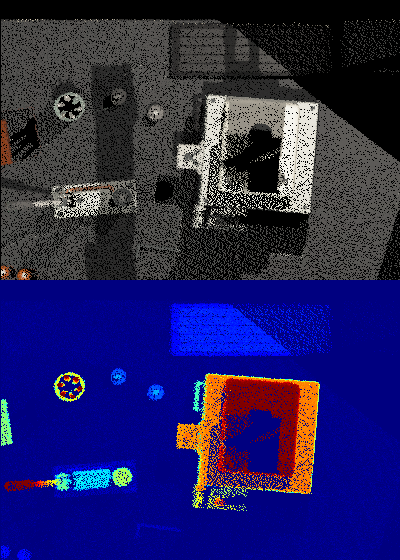

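Run:
```python
from h import *
r=.0025
H=np.load('pics/H.npy')
P=np.vstack([cloud(load(t))[0] for t in('s0','d0')]); c=np.vstack([cloud(load(t))[1] for t in('s0','d0')]).astype(int)
x,y,z=P.T
def rect(m,name):
    q=(P[m][:,:2]*1000).astype(np.float32)
    # density filter via grid comp
    g=np.zeros((500,600),np.uint8); i=((q[:,0]-300)/2).astype(int);j=((q[:,1]+700)/2).astype(int)
    ok=(i>=0)&(i<500)&(j>=0)&(j<600); q=q[ok]; g[i[ok],j[ok]]=1
    g2=cv2.morphologyEx(g,cv2.MORPH_CLOSE,np.ones((5,5))); n,l,s,_=cv2.connectedComponentsWithStats(g2)
    b=1+np.argmax(s[1:,4]); q=q[l[i[ok],j[ok]]==b]
    R=cv2.minAreaRect(q); print(name,len(q),R,'medz',np.median(P[m][:,2]),'box',cv2.boxPoints(R).round(1).tolist()); return q
rect((abs(z-.111)<.0025)&(y<-.165)&(y>-.5)&(x>.5)&(x<.85),'top')
q=rect((z>.1)&(z<.117)&(y>-.155)&(y<-.05)&(x>.6)&(x<.72),'lug')
rect((z>.044)&(z<.056)&(y>-.05)&(y<.25)&(x>.5)&(x<.62)&(c.min(1)>80),'block')
rect((z>.003)&(z<.013)&(y>-.05)&(y<.25)&(x>.5)&(x<.62)&(c.min(1)>80),'base')
rect((z>.074)&(z<.084)&(y>-.05)&(y<.08)&(x>.5)&(x<.62),'saddle')
rect((z>.1)&(z<.22)&(y>.1)&(y<.4)&(x>.5)&(x<.62),'handle')
m=(z>.115)&(z<.127)&(y>-.3)&(y<-.1)&(x>.44)&(x<.54); print('grip?',m.sum(),P[m].mean(0) if m.any() else 0)
rect(m,'grip')
for t in('s0','d0'):
    d=load(t); print(proj(d,[[.5,-.2,.11],[.49,-.15,.1],[.65,-.12,.1]]))
a=load('s0')['img'];b=load('d0')['img']
cv2.imwrite('pics/z0.png',np.hstack([cv2.resize(a[240:360,190:290],(400,480),interpolation=2),cv2.resize(b[150:220,300:400],(400,280),interpolation=2)[:480].copy() if 0 else cv2.copyMakeBorder(cv2.resize(b[150:220,300:400],(400,280),interpolation=2),0,200,0,0,0)]))
```

```text
top 4947 ((664.5732421875, -296.2341003417969), (280.4051818847656, 281.503662109375), 85.84923553466797) medz 0.11156183354952798 box [[514.0, -425.8999938964844], [794.7999877929688, -446.29998779296875], [815.0999755859375, -166.60000610351562], [534.2999877929688, -146.1999969482422]]
lug 996 ((654.8997802734375, -122.7793197631836), (64.42940521240234, 104.64207458496094), 89.97570037841797) medz 0.10860883758560347 box [[602.5999755859375, -155.0], [707.2000122070312, -155.0], [707.2000122070312, -90.5999984741211], [602.5999755859375, -90.5]]
block 983 ((551.6880493164062, 113.96702575683594), (48.560630798339844, 187.9750213623047), 6.351394176483154) medz 0.05180751303033615 box [[517.2000122070312, 204.6999969482422], [538.0, 17.899999618530273], [586.2000122070312, 23.200000762939453], [565.4000244140625, 210.10000610351562]]
base 1594 ((560.3236694335938, 97.95770263671875), (117.98577880859375, 295.591552734375), 0.1572987586259842) medz 0.007787725460350725 box [[500.8999938964844, 245.60000610351562], [501.70001220703125, -50.0], [619.7000122070312, -49.70000076293945]
[... 412 characters left out ...]
2042236) medz 0.1729955208659984 box [[521.2999877929688, 337.6000061035156], [528.2999877929688, 214.1999969482422], [554.7999877929688, 215.6999969482422], [547.7999877929688, 339.1000061035156]]
grip? 38 [ 0.49786583 -0.20375141  0.12144984]
grip 35 ((495.0578918457031, -199.6890869140625), (28.216602325439453, 16.481746673583984), 82.8393325805664) medz 0.12255878561954575 box [[485.1000061035156, -212.6999969482422], [501.5, -214.6999969482422], [505.0, -186.6999969482422], [488.6000061035156, -184.6999969482422]]
[[183.66265976 288.51950509]
 [201.46019215 279.67673478]
 [252.89563484 314.39119138]]
[[378.06266408 184.17814811]
 [379.12266367 196.73381014]
 [320.99245046 195.35775344]]
```

View pics/z0.png

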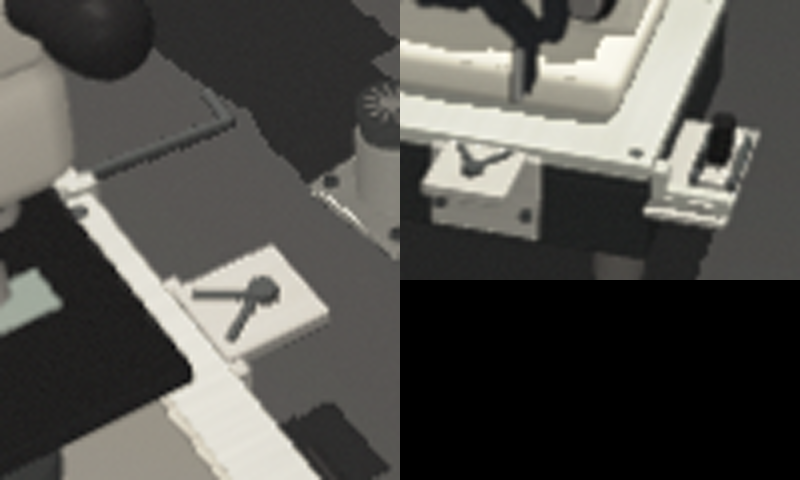

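The zoom shows the bolt head at scene (255,312) with the arrow, the black grip at side (381,181) between its guides, and the keeper at about side (366,195).

Run:
```python
from h import *
O=np.array([.6646,-.2962]);a=np.radians(-4.15);X=np.array([np.cos(a),np.sin(a)]);Y=np.array([-X[1],X[0]])
tof=lambda p:((p[:,:2]-O)@np.c_[X,Y]*1000).round(1)
S,D=load('s0'),load('d0')
print('bolt',onz(S,[[255.5,312.5]],.114),onz(D,[[317.5,192]],.114),tof(onz(S,[[255.5,312.5]],.114)),tof(onz(D,[[317.5,192]],.114)))
print('grip',tof(onz(D,[[380.75,181]],.122)),onz(D,[[380.75,181]],.122))
for n,d in(('s',S),('d',D)):
    P,c,_=cloud(d);f=tof(P);z=P[:,2]
    m=(z>.104)&(z<.1115)&(f[:,1]>150)&(f[:,1]<215)&(abs(f[:,0])<60)
    print(n,'lug',m.sum(),np.percentile(f[m],[1,50,99],axis=0))
    m=(z>.12)&(z<.6)&(f[:,0]<-100)&(f[:,0]>-260)&(abs(f[:,1])<160)
    h=[(k,int(((z[m]*20).astype(int)==k).sum()),f[m][(z[m]*20).astype(int)==k].min(0).tolist(),f[m][(z[m]*20).astype(int)==k].max(0).tolist()) for k in np.unique((z[m]*20).astype(int))]
    print(n,'obst',h)
    w=lambda lo,hi,x0,x1,y0,y1:P[(z>lo)&(z<hi)&(P[:,0]>x0)&(P[:,0]<x1)&(P[:,1]>y0)&(P[:,1]<y1)]
    q=w(.076,.084,.5,.62,0,.08); print('saddle',len(q),(q.min(0)+q.max(0))/2)
    q=w(.048,.055,.5,.62,.06,.18); q=q[:,:2]; print('block',len(q),q.mean(0),[ (round(v,3),q[abs(q[:,1]-v)<.006][:,0].min().round(4),q[abs(q[:,1]-v)<.006][:,0].max().round(4)) for v in(.08,.1,.12,.14,.16) if (abs(q[:,1]-v)<.006).any()])
    q=w(.14,.25,.5,.6,.25,.4); 
    if len(q): print('handle', len(q), [(v,np.median(q[abs(q[:,1]-v)<.008][:,0]).round(4),len(q[abs(q[:,1]-v)<.008])) for v in(.26,.28,.3,.32)])
```

```text
bolt [[ 0.66021235 -0.1195958   0.114     ]] [[ 0.65863752 -0.1132178   0.114     ]] [[-17.2 175.8]] [[-19.2 182.1]]
grip [[-178.1   84.3]] [[ 0.49307184 -0.19922161  0.122     ]]
s lug 433 [[-48.568 150.8  ]
 [-14.2   174.1  ]
 [ 10.968 199.4  ]]
s obst [(np.int64(2), 3, [-100.7, -88.9], [-100.1, -69.7]), (np.int64(8), 37, [-110.6, -39.2], [-100.1, 3.3])]
saddle 181 [0.55668547 0.04457681 0.08009241]
block 351 [0.55345163 0.12006131] [(0.08, np.float64(0.5307), np.float64(0.5768)), (0.1, np.float64(0.5327), np.float64(0.5742)), (0.12, np.float64(0.5302), np.float64(0.5712)), (0.14, np.float64(0.5263), np.float64(0.5715)), (0.16, np.float64(0.5245), np.float64(0.5711))]
handle 320 [(0.26, np.float64(0.5401), 12), (0.28, np.float64(0.5414), 85), (0.3, np.float64(0.5415), 91), (0.32, np.float64(0.5395), 70)]
d lug 205 [[-47.8   151.12 ]
 [-20.6   179.7  ]
 [ 11.588 202.396]]
d obst [(np.int64(2), 78, [-184.4, -82.4], [-100.1, 98.2]), (np.int64(4), 1, [-100.2, -0.0], [-100.2, -0.0]), (np.int64(5), 2, [-100.5, 9.0], [-100.1, 13.1]), (np.int64(6), 1, [-100.3, -13.5], [-100.3, -13.5]), (np.int64(7), 91, [-113.4, -30.1], [-100.3, 42.0]), (np.int64(8), 92, [-112.6, -33.1], [-100.3, 44.0])]
saddle 151 [0.55754825 0.04354043 0.07987675]
block 356 [0.55070197 0.11338729] [(0.08, np.float64(0.5334), np.float64(0.5752)), (0.1, np.float64(0.5334), np.float64(0.5746)), (0.12, np.float64(0.5304), np.float64(0.5728)), (0.14, np.float64(0.5285), np.float64(0.5709)), (0.16, np.float64(0.5272), np.float64(0.551))]
handle 134 [(0.26, np.float64(nan), 0), (0.28, np.float64(0.5291), 3), (0.3, np.float64(0.5282), 10), (0.32, np.float64(0.5303), 40)]
  return _methods._mean(a, axis=axis, dtype=dtype,
  ret = ret.dtype.type(ret / rcount)
```

Emit:
carry_out(steps="0 0 0.483 0 0 0 0; 0 0 0 -0.8 -0.5 0 0; 0 0 0 -0.8 -0.5 0 0; 0 0 0 -0.8 -0.5 0 0; 0 0 0 -0.8 -0.5 0 0")

```text
clock: 0.65
tcp_pos: [0.5598, -0.1229, 0.231]
eef_rot: [[0.072, 0.997, -0.0], [0.997, -0.072, 0.0], [0.0, -0.0, -1.0]]
contact_force: [0.6, -1.0, 0.8]
finger_gap: 0.144
grip_force: 0.0
```

Emit:
carry_out(steps="0 0 0 -0.8 -0.5 0 0; 0 0 0 -0.8 -0.5 0 0; 0 0 0 -0.8 -0.5 0 0; 0 0 0 -0.5 -0.1 0 0; 0 0 0 0 0 0 0")

```text
clock: 1.15
tcp_pos: [0.4869, -0.2364, 0.2314]
eef_rot: [[0.078, 0.997, -0.0], [0.997, -0.078, -0.001], [-0.001, -0.0, -1.0]]
contact_force: [0.1, -0.7, 1.0]
finger_gap: 0.006
grip_force: 0.0
```

Emit:
carry_out(steps="0 0 0 0 0 0.8 0; 0 0 0 0 0 0.8 0; 0 0 0 0 0 0.8 0; 0 0 0 0 0 0.8 0; 0 0 0 0 0 0 0")

```text
clock: 1.65
tcp_pos: [0.4863, -0.2308, 0.0992]
eef_rot: [[0.071, 0.997, -0.007], [0.997, -0.071, 0.003], [0.002, -0.007, -1.0]]
contact_force: [-0.8, 0.4, 0.0]
finger_gap: 0.004
grip_force: 0.0
```

Run:
```python
from h import *
w=grab('wrist','w1'); s=grab('side','d1')
t=telemetry.state(); print(t['tcp_pos'],t['contact_force'])
cv2.imwrite('pics/v1.png',np.hstack([cv2.resize(w['img'],(400,300)),cv2.resize(s['img'][140:230,320:440],(400,300),interpolation=2)]))
```

```text
[ 0.4888901  -0.23236268  0.10366393] [-0.1706218  -0.05131917  0.93855008]
```

View pics/v1.png

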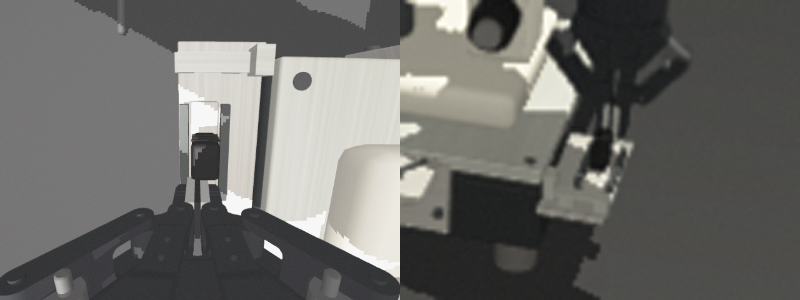

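The wrist view (left half) shows the shut fingers in line with the black grip at about (205,155), with the keeper ahead of it at (225,58). Pushing along +y.

Emit:
carry_out(steps="0 0 0 0.15 0 0 0; 0 0 0 0.15 0 0 0; 0 0 0 0.15 0 0 0; 0 0 0 0.15 0 0 0; 0 0 0 0.15 0 0 0")

```text
clock: 2.25
tcp_pos: [0.4914, -0.2027, 0.104]
eef_rot: [[0.072, 0.997, 0.001], [0.997, -0.072, -0.001], [-0.0, 0.001, -1.0]]
contact_force: [1.1, -3.9, 0.8]
finger_gap: 0.0
grip_force: 1.6
```

Emit:
carry_out(steps="0 0 0 0.1 0 0 0; 0 0 0 0.1 0 0 0; 0 0 0 0 0 0 0")

```text
clock: 2.55
tcp_pos: [0.4914, -0.1965, 0.1036]
eef_rot: [[0.073, 0.997, 0.001], [0.997, -0.073, -0.002], [-0.002, 0.001, -1.0]]
contact_force: [2.2, -8.4, 2.0]
finger_gap: -0.002
grip_force: 4.2
```

Emit:
carry_out(steps="0 0 0 0.05 0 0 0; 0 0 0 0 0 0 0")

```text
clock: 2.75
tcp_pos: [0.4914, -0.1963, 0.1036]
eef_rot: [[0.075, 0.997, 0.001], [0.997, -0.075, -0.004], [-0.004, 0.001, -1.0]]
contact_force: [1.3, -14.3, -0.6]
finger_gap: 0.002
grip_force: 7.0
```

Emit:
carry_out(steps="0 0 0 0.05 0 0 0; 0 0 0 0 0 0 0")

```text
clock: 2.95
tcp_pos: [0.4914, -0.1962, 0.1037]
eef_rot: [[0.076, 0.997, 0.001], [0.997, -0.076, -0.006], [-0.006, 0.002, -1.0]]
contact_force: [1.5, -19.5, -0.3]
finger_gap: 0.002
grip_force: 9.9
```

Emit:
carry_out(steps="0 0 0 0.05 0 0 0; 0 0 0 0 0 0 0")

```text
clock: 3.15
tcp_pos: [0.4914, -0.196, 0.1038]
eef_rot: [[0.078, 0.997, 0.002], [0.997, -0.078, -0.008], [-0.008, 0.002, -1.0]]
contact_force: [2.4, -26.0, -3.1]
finger_gap: -0.001
grip_force: 12.9
```

Emit:
carry_out(steps="0 0 0 -0.3 0 0 0; 0 0 0 -0.7 0 0 0; 0 0 0 0 0 0 0")

```text
clock: 3.45
tcp_pos: [0.4877, -0.2316, 0.1029]
eef_rot: [[0.076, 0.997, -0.001], [0.997, -0.076, -0.0], [-0.0, -0.001, -1.0]]
contact_force: [-0.5, -0.3, -0.2]
finger_gap: -0.006
grip_force: 0.0
```

Run:
```python
from h import *
w=grab('wrist','w2'); s=grab('side','d2')
w1=load('w1')
cv2.imwrite('pics/v2.png',np.hstack([w1['img'][40:340,230:480],w['img'][40:340,230:480],cv2.resize(s['img'][160:220,340:400],(300,300),interpolation=2)]))
t=telemetry.state(); print(t['tcp_pos'],t['contact_force'])
```

```text
[ 0.48842026 -0.22845392  0.10274121] [-0.49679637  0.64208024  0.04301099]
```

View pics/v2.png

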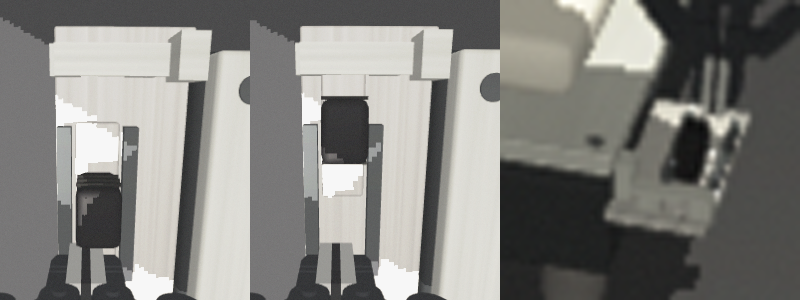

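The grip has moved up to about (345,130) and the bar now reaches under the keeper at (345,60). Measuring the grip's travel and its distance to the keeper.

Run:
```python
from h import *
O=np.array([.6646,-.2962]);a=np.radians(-4.15);X=np.array([np.cos(a),np.sin(a)]);Y=np.array([-X[1],X[0]])
tof=lambda p:((p[:,:2]-O)@np.c_[X,Y]*1000).round(1).tolist()
for t,u,b,tp,f in(('w1',328,(286,),(225,213),(115,83)),('w2',325,(203,),(140,137),(115,83))):
    d=load(t); print(t,ray(d,[[0,0]])[0],'near edge',tof(onz(d,[[u,b[0]]],.124)),'far edge',[tof(onz(d,[[u,v]],.124)) for v in tp],'keeper near/far',[tof(onz(d,[[u,v]],.096)) for v in f])
P,c,_=cloud(load('w2'));f=(P[:,:2]-O)@np.c_[X,Y]*1000
for t in('w1','w2'):
    P,c,_=cloud(load(t));f=(P[:,:2]-O)@np.c_[X,Y]*1000
    m=(P[:,2]>.117)&(P[:,2]<.13)&(abs(f[:,0]+178)<10)&(f[:,1]>64); print(t,m.sum(),np.percentile(f[m],[2,50,98],axis=0).round(1).tolist(),np.median(P[m,2]))
    m=(P[:,2]>.088)&(P[:,2]<.098)&(abs(f[:,0]+178)<15)&(f[:,1]>115); print('keeper',m.sum(),np.percentile(f[m],[2,98],axis=0).round(1).tolist(),np.median(P[m,2]))
```

```text
w1 [ 0.49343467 -0.16127205  0.24264367] near edge [[-177.0, 71.2]] far edge [[[-177.3, 93.2]], [[-177.3, 97.3]]] keeper near/far [[[-177.0, 129.6]], [[-177.1, 141.0]]]
w2 [ 0.49437653 -0.16161763  0.24616351] near edge [[-176.7, 99.4]] far edge [[[-176.8, 120.0]], [[-176.8, 121.0]]] keeper near/far [[[-176.2, 129.1]], [[-176.2, 140.8]]]
w1 3230 [[-185.4, 64.1], [-177.6, 81.2], [-169.5, 91.8]] 0.12439103813402316
keeper 2629 [[-192.4, 129.6], [-163.6, 141.1]] 0.09565838831920323
w2 3207 [[-184.5, 98.9], [-177.1, 110.4], [-169.4, 120.9]] 0.12434765129562905
keeper 3484 [[-192.2, 121.9], [-163.8, 141.1]] 0.09534331233506864
```

The lock is home: the grip travelled about 28 mm to 25–26 mm from the keeper centre, as specified. Next is the jack.

Emit:
carry_out(steps="0 0 0 0 0 -0.9 0; 0 0 0 0 0 -0.9 0; 0 0 0 0 0 -0.9 0; 0 0 0 0 0 -0.5 0; 0 0 -0.98 0 0 0 0")

```text
clock: 4.05
tcp_pos: [0.4906, -0.2278, 0.2346]
eef_rot: [[-0.077, 0.997, 0.005], [0.997, 0.077, -0.001], [-0.001, 0.005, -1.0]]
contact_force: [-0.5, -0.5, 0.1]
finger_gap: 0.001
grip_force: 0.0
```

Emit:
carry_out(steps="0 0 0 0.88 0.22 0 0; 0 0 0 0.88 0.22 0 0; 0 0 0 0.88 0.22 0 0.5; 0 0 0 0.88 0.22 0 1; 0 0 0 0.88 0.22 0 1")

```text
clock: 4.55
tcp_pos: [0.5193, -0.0471, 0.2311]
eef_rot: [[-0.076, 0.997, -0.001], [0.997, 0.076, 0.001], [0.001, -0.001, -1.0]]
contact_force: [0.5, 0.2, -0.3]
finger_gap: 0.502
grip_force: 0.0
```

Emit:
carry_out(steps="0 0 0 0.88 0.22 0 1; 0 0 0 0.88 0.22 0 1; 0 0 0 0.88 0.22 0 1; 0 0 0 0.88 0.22 0 1; 0 0 0 0.8 0.2 0 1")

```text
clock: 5.05
tcp_pos: [0.5489, 0.1288, 0.231]
eef_rot: [[-0.077, 0.997, -0.001], [0.997, 0.077, 0.001], [0.001, -0.001, -1.0]]
contact_force: [0.3, -0.2, 1.2]
finger_gap: 0.997
grip_force: 0.0
```

Emit:
carry_out(steps="0 0 0 0 0 0 1; 0 0 0 0 0 0 1; 0 0 0 0 0 0 1")

```text
clock: 5.35
tcp_pos: [0.5495, 0.1249, 0.2311]
eef_rot: [[-0.074, 0.997, -0.001], [0.997, 0.074, -0.0], [-0.0, -0.001, -1.0]]
contact_force: [-0.5, -1.0, 0.3]
finger_gap: 1.002
grip_force: 0.0
```

Run:
```python
from h import *
w=grab('wrist','w3'); t=telemetry.state(); print(t['tcp_pos'],t['eef_rot'].round(3).tolist(),t['clock'])
P,c,_=cloud(w)
q=P[(P[:,2]>.048)&(P[:,2]<.056)&(P[:,0]>.5)&(P[:,0]<.6)&(P[:,1]>.06)&(P[:,1]<.2)]
print(len(q),[(round(v,3),q[abs(q[:,1]-v)<.002][:,0].min().round(4),q[abs(q[:,1]-v)<.002][:,0].max().round(4)) for v in np.arange(.06,.2,.01) if (abs(q[:,1]-v)<.002).any()])
q=P[(P[:,2]>.077)&(P[:,2]<.083)&(P[:,0]>.5)&(P[:,0]<.6)&(P[:,1]<.075)]
if len(q): print(len(q),q.min(0),q.max(0))
```

```text
[0.54964878 0.12450314 0.23119879] [[-0.073, 0.997, -0.001], [0.997, 0.073, -0.0], [-0.0, -0.001, -1.0]] 5.4
4653 [(np.float64(0.06), np.float64(0.5412), np.float64(0.5727)), (np.float64(0.08), np.float64(0.5323), np.float64(0.5757)), (np.float64(0.09), np.float64(0.5318), np.float64(0.5751)), (np.float64(0.1), np.float64(0.5303), np.float64(0.5741)), (np.float64(0.11), np.float64(0.5297), np.float64(0.5732)), (np.float64(0.12), np.float64(0.5291), np.float64(0.5722)), (np.float64(0.13), np.float64(0.5286), np.float64(0.5712)), (np.float64(0.14), np.float64(0.5269), np.float64(0.5702)), (np.float64(0.15), np.float64(0.5265), np.float64(0.5704)), (np.float64(0.16), np.float64(0.526), np.float64(0.5695)), (np.float64(0.18), np.float64(0.5406), np.float64(0.5518))]
1701 [0.5353116  0.02310568 0.07701432] [0.5783436  0.06616198 0.08288329]
```

View pics/w3.png

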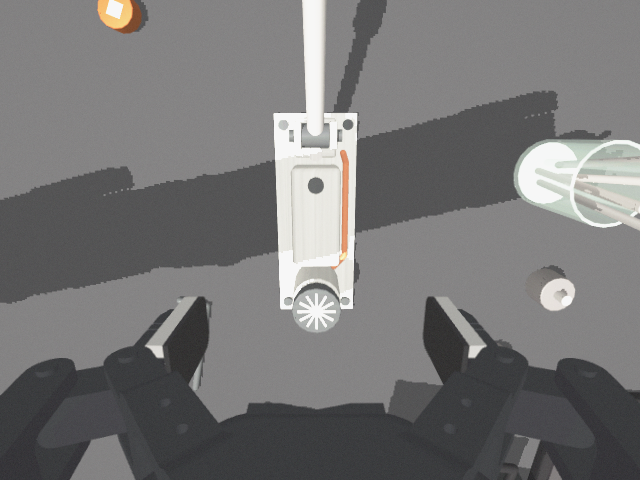

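The wrist view shows the jack centred between the open fingers: saddle at (316,312), block at (316,215). Descending.

Emit:
carry_out(steps="0 0 0 0.12 0.03 0 1; 0 0 0 0 0 0.9 1; 0 0 0 0 0 0.9 1; 0 0 0 0 0 0.9 1; 0 0 0 0 0 0.9 1")

```text
clock: 5.9
tcp_pos: [0.5508, 0.1299, 0.0863]
eef_rot: [[-0.073, 0.997, 0.001], [0.997, 0.073, 0.0], [0.0, 0.001, -1.0]]
contact_force: [0.5, 0.4, -0.6]
finger_gap: 0.999
grip_force: 0.0
```

Emit:
carry_out(steps="0 0 0 0 0 0.9 1; 0 0 0 0 0 0.4 1; 0 0 0 0 0 0.3 1; 0 0 0 0 0 0 1; 0 0 0 0 0 0 1")

```text
clock: 6.4
tcp_pos: [0.5514, 0.1303, 0.0242]
eef_rot: [[-0.074, 0.997, 0.001], [0.997, 0.074, 0.0], [0.0, 0.001, -1.0]]
contact_force: [0.6, 0.7, 0.8]
finger_gap: 0.997
grip_force: 0.0
```

Emit:
carry_out(steps="0 0 0 0 0 0 0.3; 0 0 0 0 0 0 0.3; 0 0 0 0 0 0 0; 0 0 0 0 0 0 0; 0 0 0 0 0 0 0")

```text
clock: 6.9
tcp_pos: [0.5507, 0.1304, 0.0242]
eef_rot: [[-0.075, 0.997, 0.0], [0.997, 0.075, 0.0], [0.0, 0.0, -1.0]]
contact_force: [-3.3, -0.1, 7.1]
finger_gap: 0.504
grip_force: 64.2
```

Emit:
carry_out(steps="0 0 0 0 0 0 0; 0 0 0 0 0 0 0; 0 0 0 0 0 0 0")

```text
clock: 7.2
tcp_pos: [0.5508, 0.1303, 0.0242]
eef_rot: [[-0.074, 0.997, 0.0], [0.997, 0.074, 0.0], [0.0, 0.0, -1.0]]
contact_force: [-4.6, -0.5, 6.8]
finger_gap: 0.504
grip_force: 64.2
```

Run:
```python
from h import *
s=grab('scene','s4'); d=grab('side','d4'); t=telemetry.state(); print(t['tcp_pos'],t['eef_rot'].round(3).tolist(),t['contact_force'])
O=np.array([.6646,-.2962]);a=np.radians(-4.15);X=np.array([np.cos(a),np.sin(a)]);Y=np.array([-X[1],X[0]])
for x in(s,d):
    P,c,_=cloud(x);f=(P[:,:2]-O)@np.c_[X,Y]*1000;z=P[:,2]
    m=(z>.104)&(z<.1115)&(f[:,1]>150)&(f[:,1]<215)&(abs(f[:,0])<60); print('lug',m.sum(),np.percentile(f[m],[1,99],axis=0).round(1).tolist())
    q=P[(z>.076)&(z<.084)&(P[:,0]>.5)&(P[:,0]<.62)&(P[:,1]<.075)&(P[:,1]>-.02)]; print('sad',len(q),(q.min(0)+q.max(0))/2,np.ptp(q,axis=0))
```

```text
[0.55077703 0.13036828 0.02418824] [[-0.074, 0.997, 0.0], [0.997, 0.074, 0.0], [0.0, 0.0, -1.0]] [-3.50137365 -0.14570294  6.92147842]
lug 433 [[-48.8, 150.7], [11.8, 199.2]]
sad 188 [0.55856308 0.04252198 0.08005143] [0.04393014 0.04425008 0.00787453]
lug 141 [[-38.3, 152.2], [12.1, 204.6]]Traceback (most recent call last):
  File "<stdin>", line 7, in <module>
    return umr_minimum(a, axis, None, out, keepdims, initial, where)
ValueError: zero-size array to reduction operation minimum which has no identity
```

Emit:
carry_out(steps="0 0 0.33 0 0 0 0; 0 0 0.33 0 0 0 0; 0 0 0.32 0 0 0 0; 0 0 0 -0.15 0.26 0 0; 0 0 0 -0.35 0.52 0 0")

```text
clock: 7.8
tcp_pos: [0.5784, 0.1127, 0.0243]
eef_rot: [[0.067, 0.998, -0.003], [0.998, -0.067, 0.004], [0.003, -0.003, -1.0]]
contact_force: [-5.4, 6.5, 5.4]
finger_gap: 0.5
grip_force: 63.9
```

Emit:
carry_out(steps="0 0 0 -0.35 0.52 0 0; 0 0 0 -0.35 0.52 0 0; 0 0 0 -0.35 0.52 0 0; 0 0 0 -0.35 0.52 0 0; 0 0 0 -0.15 0.26 0 0")

```text
clock: 8.3
tcp_pos: [0.67, 0.0398, 0.0243]
eef_rot: [[0.072, 0.997, -0.001], [0.997, -0.072, 0.002], [0.002, -0.001, -1.0]]
contact_force: [-11.2, 7.2, 13.7]
finger_gap: 0.505
grip_force: 65.1
```

Emit:
carry_out(steps="0 0 0 -0.3 0 0 0; 0 0 0 -0.3 0 0 0; 0 0 0 -0.2 0 0 0; 0 0 0 0 0 0 0")

```text
clock: 8.7
tcp_pos: [0.6677, 0.0076, 0.0243]
eef_rot: [[0.073, 0.997, 0.001], [0.997, -0.073, 0.001], [0.001, 0.001, -1.0]]
contact_force: [0.5, 1.4, 5.2]
finger_gap: 0.505
grip_force: 64.0
```

Run:
```python
from h import *
s=grab('scene','s5'); d=grab('side','d5'); w=grab('wrist','w5'); t=telemetry.state(); print(t['tcp_pos'],t['eef_rot'].round(3).tolist(),t['contact_force'])
O=np.array([.6646,-.2962]);a=np.radians(-4.15);X=np.array([np.cos(a),np.sin(a)]);Y=np.array([-X[1],X[0]])
print('tcp_p',((t['tcp_pos'][:2]-O)@np.c_[X,Y]))
for n,x in zip('sdw',(s,d,w)):
    P,c,_=cloud(x);f=(P[:,:2]-O)@np.c_[X,Y]*1000;z=P[:,2]
    m=(z>.104)&(z<.1115)&(f[:,1]>150)&(f[:,1]<215)&(abs(f[:,0])<60); print(n,'lug',m.sum(),np.percentile(f[m],[1,99],axis=0).round(1).tolist() if m.any() else 0)
    m=(z>.076)&(z<.084)&(abs(f[:,0]+18)<40)&(f[:,1]>195)&(f[:,1]<270); q=f[m]
    if len(q): print('sad',len(q),(q.min(0)+q.max(0))/2,np.ptp(q,axis=0))
i=s['img'][200:360,180:420]; j=d['img'][150:330,250:410]
cv2.imwrite('pics/v5.png',np.hstack([cv2.resize(i,(480,320)),cv2.resize(j,(284,320))]))
```

```text
[0.66770285 0.00754762 0.02426247] [[0.073, 0.997, 0.001], [0.997, -0.073, -0.0], [0.0, 0.001, -1.0]] [0.51044882 0.63834161 5.8864611 ]
tcp_p [-0.01888685  0.30317574]
s lug 424 [[-49.1, 150.5], [11.6, 200.0]]
sad 167 [-16.92422662 218.09816143] [45.37826831 41.79392673]
d lug 95 [[-47.3, 150.9], [-16.3, 204.2]]
sad 7 [-33.16189196 213.45756767] [11.44044433 20.32546008]
w lug 0 0
```

View pics/v5.png

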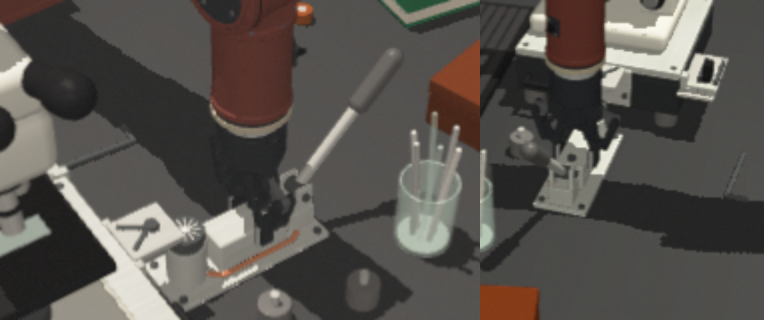

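The crop shows the jack clamped and flat with its handle still up. The saddle is at about (187,235), just outside the lug at (148,232), and the feet are undisturbed. About 38.5 mm are left to go.

Emit:
carry_out(steps="0 0 0 -0.2 -0.03 0 0; 0 0 0 -0.3 0 0 0; 0 0 0 -0.25 0 0 0; 0 0 0 -0.21 0 0 0; 0 0 0 0 0 0 0")

```text
clock: 9.35
tcp_pos: [0.6637, -0.0302, 0.0243]
eef_rot: [[0.072, 0.997, 0.001], [0.997, -0.072, 0.001], [0.001, 0.001, -1.0]]
contact_force: [0.3, 2.1, 5.3]
finger_gap: 0.509
grip_force: 64.1
```

Emit:
carry_out(steps="0 0 0 0 0 0 0; 0 0 0 0 0 0 0")

```text
clock: 9.55
tcp_pos: [0.6637, -0.0302, 0.0242]
eef_rot: [[0.072, 0.997, 0.001], [0.997, -0.072, 0.0], [0.0, 0.001, -1.0]]
contact_force: [-0.6, 0.3, 5.5]
finger_gap: 0.5
grip_force: 64.2
```

```bash
cat > m.py <<'E'
from h import *
import sys
n=sys.argv[1]
O=np.array([.6646,-.2962]);a=np.radians(-4.15);X=np.array([np.cos(a),np.sin(a)]);Y=np.array([-X[1],X[0]])
t=telemetry.state(); print(t['tcp_pos'],t['contact_force'],t['clock']); print('tcp_p',((t['tcp_pos'][:2]-O)@np.c_[X,Y]))
for k in('scene','side','wrist'):
    d=grab(k,n+k); P,c,_=cloud(d);f=(P[:,:2]-O)@np.c_[X,Y]*1000;z=P[:,2]
    def sl(lo,hi,x0,x1,y0,y1,lab):
        m=(z>lo)&(z<hi)&(f[:,0]>x0)&(f[:,0]<x1)&(f[:,1]>y0)&(f[:,1]<y1)
        if m.sum()>5: print(k,lab,m.sum(),'med',np.median(f[m],axis=0).round(1),np.median(z[m]).round(4),'rng',np.percentile(f[m],[1,99],axis=0).round(1).tolist())
    sl(.104,.1115,-60,60,150,215,'lug')
    sl(.1095,.1145,-140,0,100,139,'topedge')
    sl(.005,.0115,-80,50,190,380,'base'); sl(.048,.056,-60,20,195,310,'block'); sl(.072,.084,-60,20,165,230,'saddle'); sl(.03,.072,-50,10,170,207,'ram')
    sl(.1,.25,-60,60,380,520,'handle')
E
python3 m.py a
```

```text
[ 0.6637119  -0.03020333  0.02423965] [-0.60823842  0.31712137  5.50900655] 9.55
tcp_p [-0.02013538  0.26523496]
scene lug 427 med [-13.2 174.2] 0.1086 rng [[-49.4, 150.6], [12.1, 199.6]]
scene topedge 284 med [-64.8 127.7] 0.1118 rng [[-136.7, 120.4], [-1.5, 137.1]]
scene base 469 med [ 12.3 270.5] 0.0083 rng [[-22.4, 191.7], [36.8, 367.8]]
scene block 368 med [-17.1 241.5] 0.0525 rng [[-44.6, 210.0], [14.3, 277.4]]
scene saddle 54 med [ -1.5 176.8] 0.0783 rng [[-7.2, 165.1], [3.8, 192.1]]
scene ram 131 med [  0.3 181.1] 0.0525 rng [[-10.1, 170.4], [4.2, 199.1]]
scene handle 500 med [-15.1 428.7] 0.1682 rng [[-29.0, 382.6], [58.7, 471.1]]
side lug 61 med [-40.9 172.7] 0.1076 rng [[-48.6, 150.6], [-28.3, 201.9]]
side topedge 251 med [-77.9 120. ] 0.1117 rng [[-135.0, 100.9], [-17.9, 138.5]]
side base 369 med [-43.7 308.7] 0.0082 rng [[-59.3, 192.3], [21.4, 353.5]]
side block 243 med [-15.5 268.2] 0.0523 rng [[-53.1, 215.4], [10.9, 303.0]]
side ram 40 med [-36.4 190.2] 0.0467 rng [[-40.9, 176.2], [-30.9, 197.5]]
side handle 210 med [-23.8 459.4] 0.1776 rng [[-31.1, 383.1], [59.8, 474.8]]
wrist base 9844 med [-42.3 307. ] 0.0088 rng [[-59.0, 207.1], [20.4, 350.0]]
wrist block 19981 med [-19.3 272.5] 0.0526 rng [[-45.9, 237.9], [7.5, 302.0]]
```

Emit:
carry_out(steps="0 0 0 -0.03 0 0 0; 0 0 0 0 0 0 0; 0 0 0 0 0 0 1; 0 0 0 0 0 0 1; 0 0 0 0 0 0 1")

```text
clock: 10.2
tcp_pos: [0.6627, -0.0324, 0.023]
eef_rot: [[0.073, 0.997, -0.001], [0.997, -0.073, -0.001], [-0.001, -0.0, -1.0]]
contact_force: [-0.3, 0.1, 0.2]
finger_gap: 0.981
grip_force: 0.0
```

Emit:
carry_out(steps="0 0 0 0 0 0 1; 0 0 0 0 0 -0.5 1; 0 0 0 0 0 -0.9 1; 0 0 0 0 0 -0.9 1; 0 0 0 0 0 -0.9 1")

```text
clock: 10.7
tcp_pos: [0.6627, -0.0321, 0.1525]
eef_rot: [[0.073, 0.997, -0.0], [0.997, -0.073, -0.0], [-0.0, -0.0, -1.0]]
contact_force: [-0.1, -0.7, -0.7]
finger_gap: 0.999
grip_force: 0.0
```

Emit:
carry_out(steps="0 0 0 0 0 -0.9 1; 0 0 0 0 0 -0.9 1; 0 0 0 0 0 -0.9 1; 0 0 0 0 0 0 1; 0 0 0 0 0 0 1")

```text
clock: 11.2
tcp_pos: [0.6633, -0.0321, 0.2602]
eef_rot: [[0.073, 0.997, 0.002], [0.997, -0.073, -0.0], [0.0, 0.002, -1.0]]
contact_force: [-0.9, 0.1, -0.3]
finger_gap: 1.0
grip_force: 0.0
```

```bash
python3 m.py b
python3 - <<'E'
from h import *
cv2.imwrite('pics/v6.png',load('bwrist')['img'])
E
```

```text
[ 0.6632893  -0.03206525  0.26015162] [-0.86520373  0.09484844 -0.27741041] 11.2
tcp_p [-0.02042213  0.26334734]
scene lug 437 med [-13.5 173.8] 0.1086 rng [[-48.2, 150.5], [11.3, 199.2]]
scene topedge 296 med [-64.6 128.2] 0.1118 rng [[-137.1, 120.2], [-1.6, 136.6]]
scene base 444 med [ 11.5 268.5] 0.0083 rng [[-25.0, 191.2], [30.6, 370.0]]
scene block 555 med [-16.2 254.3] 0.0523 rng [[-42.1, 209.3], [3.2, 304.1]]
scene saddle 53 med [ -1.4 178. ] 0.0793 rng [[-6.7, 165.9], [3.6, 191.7]]
scene ram 132 med [  0.2 181.2] 0.0526 rng [[-9.8, 170.2], [4.7, 198.5]]
scene handle 505 med [-16.  427.5] 0.1681 rng [[-30.1, 381.4], [59.4, 471.7]]
side lug 208 med [-20.1 182.2] 0.1084 rng [[-47.9, 150.5], [11.9, 205.7]]
side topedge 283 med [-68.  120.2] 0.1117 rng [[-134.0, 100.3], [-1.7, 138.7]]
side base 385 med [-43.1 305.5] 0.0082 rng [[-58.9, 193.7], [30.8, 352.9]]
side block 308 med [-20.4 252.5] 0.0523 rng [[-40.3, 196.6], [1.7, 300.2]]
side saddle 98 med [-19.7 191.5] 0.0787 rng [[-38.8, 173.1], [2.0, 203.9]]
side ram 152 med [-26.3 194.7] 0.0559 rng [[-41.4, 172.7], [1.8, 204.1]]
side handle 201 med [-24.9 457.8] 0.1798 rng [[-31.7, 383.2], [59.5, 474.1]]
wrist lug 3211 med [-18.5 178.8] 0.1088 rng [[-48.2, 150.5], [10.5, 200.5]]
wrist topedge 5025 med [-66.2 119.3] 0.112 rng [[-133.6, 100.4], [-1.5, 137.1]]
wrist base 4141 med [-43.2 292.6] 0.0089 rng [[-59.5, 191.5], [20.0, 349.5]]
wrist block 3976 med [-19.5 255.8] 0.0527 rng [[-41.0, 199.7], [1.8, 301.1]]
wrist saddle 355 med [-19.4 195.9] 0.0804 rng [[-36.6, 190.7], [-2.0, 200.5]]
wrist ram 644 med [-19.4 197.9] 0.0543 rng [[-40.6, 184.3], [2.0, 201.5]]
wrist handle 1600 med [-20.4 400.3] 0.1397 rng [[-30.2, 380.5], [-10.0, 411.7]]
```

View pics/v6.png

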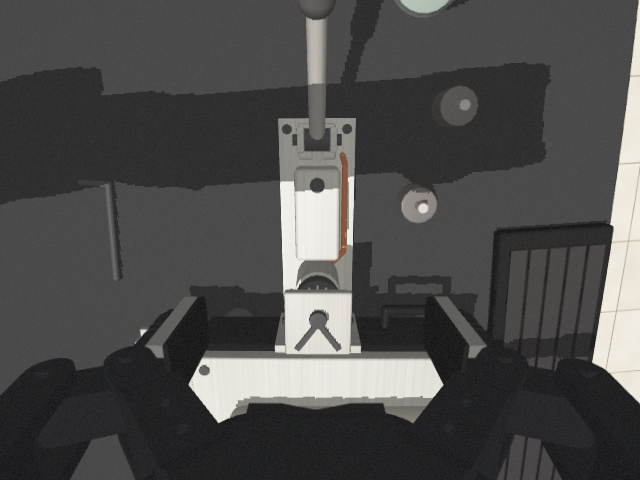

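The wrist view shows the saddle concentric under the lug at about (317,285), with the lug and bolt at (318,320). The jack axis lines up with the lug, the handle is up, and the hex key and feet are untouched. By the measurements the saddle is within about 1 mm of the pad. Moving over the pump handle with the fingers shut.

Emit:
carry_out(steps="0 0 0 0.86 0.03 0 0; 0 0 0 0.86 0 0 0; 0 0 0 0.86 0 0 0; 0 0 0 0.86 0 0 0; 0 0 0 0.86 0 0 0")

```text
clock: 11.85
tcp_pos: [0.6761, 0.1407, 0.2578]
eef_rot: [[0.073, 0.997, -0.002], [0.997, -0.073, -0.001], [-0.001, -0.002, -1.0]]
contact_force: [0.3, -0.7, -0.1]
finger_gap: 0.147
grip_force: 0.0
```

Emit:
carry_out(steps="0 0 0 0 0 0 0; 0 0 0 0 0 0.6 0; 0 0 0 0 0 0.6 0; 0 0 0 0 0 0 0; 0 0 0 0 0 0 0")

```text
clock: 12.35
tcp_pos: [0.6762, 0.1391, 0.2107]
eef_rot: [[0.073, 0.997, -0.002], [0.997, -0.073, -0.001], [-0.001, -0.002, -1.0]]
contact_force: [0.1, -0.3, 1.0]
finger_gap: 0.0
grip_force: 0.0
```

```bash
python3 m.py c | egrep 'tcp_p|lug|handle|\[ *0'
```

```text
[0.67621429 0.1391299  0.21074028] [ 0.08484436 -0.26741993  0.96835696] 12.35
tcp_p [-0.01992005  0.43502897]
scene lug 440 med [-14.7 173.7] 0.1087 rng [[-49.0, 150.4], [11.8, 199.1]]
scene ram 130 med [  0.  181.6] 0.0521 rng [[-10.3, 170.6], [4.6, 198.1]]
scene handle 631 med [-15.4 427.8] 0.1786 rng [[-31.7, 381.8], [58.6, 468.1]]
side lug 206 med [-20.4 181.7] 0.1084 rng [[-47.4, 151.0], [11.3, 204.5]]
side handle 357 med [-23.2 445.8] 0.2008 rng [[-32.1, 383.7], [59.7, 474.5]]
wrist handle 6187 med [-18.6 447.5] 0.2024 rng [[-31.4, 425.8], [59.6, 495.0]]
```

Emit:
carry_out(steps="0 0 0 0 0 0.36 0; 0 0 0 0.12 0 0.24 0; 0 0 0 0.12 0 0.24 0; 0 0 0 0.12 0 0.24 0; 0 0 0 0 0 0 0")

```text
clock: 13.0
tcp_pos: [0.6768, 0.1552, 0.1661]
eef_rot: [[0.071, 0.997, -0.002], [0.997, -0.071, -0.0], [-0.0, -0.002, -1.0]]
contact_force: [0.2, 0.0, 2.3]
finger_gap: -0.001
grip_force: 1.0
```

```bash
python3 m.py e | egrep 'tcp_p|lug|wrist|handle|base|\[ *0'
```

```text
[0.67679469 0.15518192 0.16610533] [0.1859526  0.02018523 2.25717992] 13.0
tcp_p [-0.02050283  0.45108091]
scene lug 434 med [-13.8 173.7] 0.1085 rng [[-49.5, 150.3], [11.8, 199.8]]
scene base 475 med [ 11.7 271.4] 0.0083 rng [[-21.3, 191.6], [36.3, 360.7]]
scene handle 945 med [-14.9 440.8] 0.1788 rng [[-57.2, 384.4], [57.8, 486.4]]
side lug 214 med [-20.  180.4] 0.1082 rng [[-48.1, 150.6], [11.8, 204.6]]
side base 381 med [-43.3 307.6] 0.0084 rng [[-59.2, 193.6], [24.4, 353.4]]
side handle 827 med [-20.8 461.4] 0.2166 rng [[-57.5, 399.4], [58.9, 491.5]]
wrist base 21 med [-56.9 350. ] 0.0078 rng [[-59.9, 348.1], [20.1, 351.0]]
wrist block 133 med [-18.7 299.9] 0.0522 rng [[-24.7, 295.1], [-13.6, 302.8]]
wrist handle 41978 med [-16.4 462.4] 0.2309 rng [[-59.2, 442.9], [58.6, 490.8]]
```

Emit:
carry_out(steps="0 0 0 0.11 0.02 0.22 0; 0 0 0 0.11 0 0.22 0; 0 0 0 0.11 0 0.22 0; 0 0 0 0 0 0 0")

```text
clock: 13.55
tcp_pos: [0.6805, 0.1684, 0.1423]
eef_rot: [[0.072, 0.997, 0.003], [0.997, -0.072, 0.001], [0.002, 0.003, -1.0]]
contact_force: [-0.4, -0.1, 11.6]
finger_gap: -0.0
grip_force: 5.1
```

Emit:
carry_out(steps="0 0 0 0.07 0 0.22 0; 0 0 0 0.07 0 0.22 0; 0 0 0 0.07 0 0.22 0; 0 0 0 0 0 0 0")

```text
clock: 13.95
tcp_pos: [0.6814, 0.1781, 0.1165]
eef_rot: [[0.071, 0.997, 0.004], [0.997, -0.071, 0.003], [0.003, 0.004, -1.0]]
contact_force: [1.3, 3.0, 11.5]
finger_gap: 0.001
grip_force: 5.6
```

Emit:
carry_out(steps="0 0 0 0.05 0 0.2 0; 0 0 0 0.05 0 0.2 0; 0 0 0 0 0 0 0")

```text
clock: 14.25
tcp_pos: [0.6817, 0.1826, 0.1007]
eef_rot: [[0.071, 0.998, 0.004], [0.998, -0.071, 0.004], [0.004, 0.004, -1.0]]
contact_force: [0.5, 4.2, 12.7]
finger_gap: -0.003
grip_force: 5.8
```

```bash
python3 m.py f | egrep 'tcp_p|lug|topedge|base|\[ *0'
```

```text
[0.68165394 0.1826159  0.10070019] [ 0.49465275  4.22339992 12.71423112] 14.25
tcp_p [-0.01764165  0.47879461]
scene lug 6 med [  8.7 169.6] 0.1108 rng [[6.9, 155.2], [9.1, 194.8]]
scene base 447 med [ 11.8 271. ] 0.0085 rng [[-23.5, 193.3], [40.9, 367.4]]
side lug 8 med [ -9.7 193.9] 0.1096 rng [[-54.5, 154.7], [12.2, 198.0]]
side topedge 48 med [-90.5 135.3] 0.1119 rng [[-135.2, 118.5], [-20.0, 138.9]]
side base 315 med [-46.4 295.6] 0.0081 rng [[-59.3, 194.0], [3.4, 353.4]]
```

The lug is rising. Pressing the last part.

Emit:
carry_out(steps="0 0 0 0 0 0.15 0; 0 0 0 0 0 0.15 0; 0 0 0 0 0 0.1 0; 0 0 0 0 0 0 0")

```text
clock: 14.8
tcp_pos: [0.6818, 0.1834, 0.0854]
eef_rot: [[0.07, 0.998, 0.005], [0.998, -0.07, 0.005], [0.005, 0.005, -1.0]]
contact_force: [0.6, 7.1, 13.7]
finger_gap: 0.001
grip_force: 6.1
```

Emit:
carry_out(steps="0 0 0 0 0 0.1 0; 0 0 0 0 0 0 0; 0 0 0 0 0 0 0")

```text
clock: 15.1
tcp_pos: [0.682, 0.1839, 0.0821]
eef_rot: [[0.07, 0.998, 0.005], [0.998, -0.07, 0.006], [0.006, 0.005, -1.0]]
contact_force: [1.5, 7.8, 13.5]
finger_gap: 0.001
grip_force: 6.3
```

Emit:
carry_out(steps="0 0 0 0.04 0 0.08 0; 0 0 0 0 0 0 0; 0 0 0 0 0 0 0")

```text
clock: 15.4
tcp_pos: [0.6821, 0.1842, 0.0809]
eef_rot: [[0.071, 0.997, 0.006], [0.997, -0.071, 0.004], [0.005, 0.005, -1.0]]
contact_force: [-6.8, 2.9, 27.9]
finger_gap: -0.001
grip_force: 13.6
```

Emit:
carry_out(steps="0 0 0 0 0 0.08 0; 0 0 0 0 0 0 0; 0 0 0 0 0 0 0")

```text
clock: 15.7
tcp_pos: [0.6826, 0.1843, 0.0798]
eef_rot: [[0.071, 0.997, 0.007], [0.997, -0.071, 0.005], [0.005, 0.007, -1.0]]
contact_force: [-11.8, 0.8, 41.4]
finger_gap: -0.002
grip_force: 20.2
```

Emit:
carry_out(steps="0 0 0 0 -0.03 -0.09 0; 0 0 0 0 0 0 0; 0 0 0 0 0 0 0")

```text
clock: 16.0
tcp_pos: [0.6822, 0.1841, 0.0812]
eef_rot: [[0.071, 0.997, 0.008], [0.997, -0.071, 0.005], [0.005, 0.008, -1.0]]
contact_force: [0.3, 2.3, 22.3]
finger_gap: -0.0
grip_force: 11.3
```

```bash
sed -i 's/^    sl(.104.*/    sl(.120,.1345,-60,60,150,215,"lug")/' m.py; python3 m.py g | egrep 'tcp_p|lug|base|block|\[ *0'
python3 - <<'E'
from h import *
s=load('gscene')['img'];d=load('gside')['img'];s0=load('s5')['img']
cv2.imwrite('pics/v7.png',np.hstack([cv2.resize(s[160:480,80:480],(400,320)),cv2.resize(d[130:450,200:600],(400,320))]))
E
```

```text
[0.68220938 0.18412358 0.08119201] [ 0.31164745  2.27087028 22.25009582] 16.0
tcp_p [-0.01719677  0.48033853]
scene lug 495 med [-16.8 174.1] 0.124 rng [[-49.7, 150.4], [11.2, 198.4]]
scene base 450 med [ 11.  273.4] 0.0084 rng [[-31.3, 195.3], [37.0, 368.1]]
scene block 577 med [-17.8 252.6] 0.0523 rng [[-41.7, 209.5], [3.3, 304.2]]
side lug 221 med [-20.3 179.7] 0.1233 rng [[-48.0, 150.8], [10.7, 203.9]]
side base 325 med [-45.9 296.8] 0.008 rng [[-59.3, 192.4], [20.4, 352.7]]
side block 294 med [-20.9 253.7] 0.0521 rng [[-41.0, 196.2], [1.6, 301.7]]
side ram 181 med [-25.8 192.8] 0.059 rng [[-42.3, 172.3], [0.5, 204.9]]
```

View pics/v7.png

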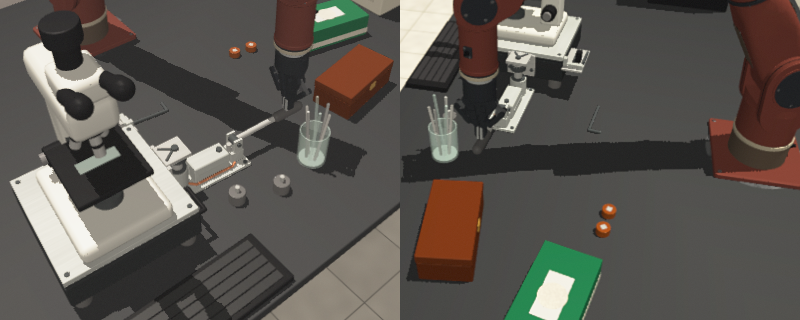

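Both views show the platform's left side raised, with the lug up about 15 mm (22.6 mm stroke minus the 8 mm gap). The handle is level under the fingers and the other things are undisturbed. Adding a little hold margin.

Emit:
carry_out(steps="0 0 0 0 0 0.03 0; 0 0 0 0 0 0 0; 0 0 0 0 0 0 0; 0 0 0 0 0 0 0; 0 0 0 0 0 0 0")

```text
clock: 16.65
tcp_pos: [0.6823, 0.1842, 0.0808]
eef_rot: [[0.071, 0.997, 0.008], [0.997, -0.071, 0.005], [0.005, 0.008, -1.0]]
contact_force: [-3.6, 3.2, 28.3]
finger_gap: -0.002
grip_force: 13.9
```

```bash
python3 -c "
from bench import telemetry,close_job
t=telemetry.state();print(t['tcp_pos'],t['contact_force'],t['clock'])
if 15<t['contact_force'][2]<38: print(close_job())"
```

```text
[0.68227435 0.18418321 0.08076881] [-3.56170879  3.15143149 28.31728639] 16.65
the job is handed in; nothing more can be done
None
```

The job is handed in at 16.65 s, with no verdict returned: the lock is fully home, the jack's saddle is within about 1 mm of the pad's centre, and the handle is held down at its stop with about 28 N; that press briefly reached 41 N, fingertips only.

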